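# Sweep the leftover cheese sticks into the crumb tray

### The job

Clear the two leftover cheese sticks off the table: with the fingertips, gently sweep each one along the tabletop through the open side of the crumb tray until it lies wholly inside on the tray floor. Do not pinch, press hard on or pick up the sticks, and leave the muffin and the tea light where they stand.

Things in the scene. Friction and masses are not known exactly. Their poses are not given: they have to be found in the camera images.
- stick_a: pale cheese baton lying flat on the table, 59 mm long, 18 mm wide, 17 mm high, 14 to 28 g, loose; origin at the centre of its underside, its own y axis runs along its length, z up. One of the two sticks to sweep
- stick_a_end1 (a point): point at one end of stick_a (29 mm from its middle along +y, 8 mm above its underside)
- stick_a_end2 (a point): point at the other end of stick_a (29 mm along -y)
- stick_b: pale cheese baton lying flat on the table, 52 mm long, 18 mm wide, 15 mm high, 14 to 28 g, loose; origin at the centre of its underside, its own y axis runs along its length, z up. One of the two sticks to sweep
- stick_b_end1 (a point): point at one end of stick_b (25 mm from its middle along +y, 8 mm above its underside)
- stick_b_end2 (a point): point at the other end of stick_b (25 mm along -y)
- tray: aluminium crumb tray, fixed, beyond the sticks. Flat floor 4 mm above the table, x -55 to +55 mm, y -90 to +90 mm of its frame (origin under the floor centre, at table height); walls 38 mm high, 4 mm thick, at the back (+x) and both sides; the -x side is open, faces the sticks and has a ramp over its full width climbing from the table (x -80) to the floor (x -55)
- tray_mouth (a point): middle of the tray's open edge, where the ramp meets the floor, on the floor (tray x = -55 mm); the opening between the side walls is 180 mm wide
- muffin: small muffin in a paper case, 40 mm across, 36 mm high, standing loose in a row with the two sticks (any of the three places); origin under its centre. Leave it
- tealight: square-ish thick glass tea-light holder, 60 mm across, 64 mm high, loose, to the right of the tray; origin under its centre. Leave it

How it is judged:
By the outcome, as a careful person would: the job done as asked, in the order asked, and still so for the second after the job is handed in, with the robot touching nothing.
It also fails if it takes over 58 s, if anything falls off the work surface, if the arm or the gripper's body presses on something with over 40 N, if the wrist force passes 120 N, or if a joint passes its speed limit or range.

### The arm

A 6-joint arm with a two-finger parallel gripper is mounted at the origin on a cart in front of the work surface, level with it; the furniture and walls round the work are solid. World frame = base frame: x ahead of the robot, y to its left, z up, the work surface at z = 0. Lengths are in m, angles in rad, forces in N, time in s.
With the tool pointing down it reaches from about 0.275 to 0.775 m from the base axis. Payload 14.6 kg.
Tool frame: the origin (TCP) lies on the centre line of the jaws, within the pads' length; the fingertips stand 22 mm ahead of it and the grasp point (between the pads) lies 3 mm ahead of it; z points along the fingers, y is the line along which they close (so a half turn about z gives the same grasp; the last joint's range is limited). The gripper opens to 85 mm and grips with 20 to 120 N. Pads are 22 mm wide; open, the fingers measure 114 mm over their backs; the gripper's body (76 mm by 85 mm) begins 54 mm behind the grasp point. The pads swing forward as they close: fully open they stand 13 mm farther back than shut.
Start: joints at [0.996, 0.263, -0.048, 1.259, 0, 1.415], TCP at [0.214, 0.479, 0.253] pointing down, gripper open.
Joint ranges: [-2.65, 2.65], [-0.89, 1.7], [-1.18, 1.37], [-2.13, 2.11], [-1.35, 1.29], [-3.14, 3.14]. Speed limits (rad/s): [1.89, 1.89, 2.57, 2.79, 3.14, 3.14].

### API

Orientations are given as a unit quaternion [w, x, y, z].
In Python, from rig import manip, kin, cams, readout gives the robot as it stands. Calls block until the motion is done:
- manip.move_pose(position, orientation): joint-space move of the TCP to a pose.
- manip.move_l(position, rotation=None, max_speed=0.15, threshold=None): straight line of the TCP; rotation=None keeps the orientation; max_speed is the mean speed in m/s. With threshold (N) it stops when the force on the tool has changed by that much, and returns True; else False.
- manip.move_j(angles): joint-space move.
- manip.ungrasp() and manip.grasp(f_grip=None): open the fingers fully, or close them until they stop; f_grip is the grip in N (None keeps the last).
- manip.wait(seconds).
- kin.ik(position, orientation): joint angles nearest the present ones, or None.
- cams.get_image(name): name is "scene" or "top" or "wrist"; returns (picture, depth): 384x512x3 uint8, red, green, blue; 384x512 float32, m along the optical axis (not along the pixel's ray), 0 where there is no reading.
- cams.get_calibration(name): a dict with "camera_matrix" (3x3 intrinsics, pixels), "position" and "attitude" of the camera in the world. Camera axes: x right, y down, z forward; pixel columns grow to the right and rows downward; lengths in m; the calibration is good to about 2 mm. A picture is of the moment at which its call begins: read the wrist's pose just before it. get_calibration takes no time and is no camera call; for the wrist camera it gives the pose at the moment of the call.
A pose or a line that the arm cannot do raises manip.MotionError and nothing moves.
- manip.finish_job(): hands the job in; it is judged then, once.
Readings, each from a call of its own:
- readout.current_t(): time.
- readout.current_joints(): joint angles.
- readout.current_qvel(): joint speeds.
- readout.current_tau(): joint torques, N m.
- readout.current_tcp_pos(): TCP position.
- readout.current_eef_rot(): TCP orientation.
- readout.current_force(): force on the tool from outside, world axes, zero at the start.
- readout.current_wrist_torque(): the same for the moment, N m.
- readout.current_finger_gap(): finger opening in m.
- readout.current_grasp_force(): force on a finger pad.
Only numpy, scipy, OpenCV 4.12 (cv2) and the standard library are available. Lean on these libraries where they do the work, as an engineer would, in place of code of your own. Each camera call takes 0.05 s, during which the arm holds its last target. There are 200 camera calls.

## Working session

There is one attempt and no reset: what is moved stays moved. The work goes in short steps, each a Python script; the robot and the scene stay as the last script left them, time stands still between calls to the robot, and variables do not carry over. Pictures are saved under pics/ and viewed, at most 10 in all, crops included, and the job is handed in when it is done.

```bash
mkdir -p pics; ls; cat > h.py <<'E'
import numpy as np, cv2
from scipy.spatial.transform import Rotation as R
from rig import manip, kin, cams, readout
def rot(a):
    a=np.array(a,float)
    return a if a.shape==(3,3) else R.from_quat(a.ravel(),scalar_first=True).as_matrix()
def cloud(name):
    c=cams.get_calibration(name); im,d=cams.get_image(name); K=c["camera_matrix"]
    v,u=np.mgrid[:384,:512]
    p=np.stack([(u-K[0][2])/K[0][0]*d,(v-K[1][2])/K[1][1]*d,d],-1)
    P=p@rot(c["attitude"]).T+np.array(c["position"]); P[d==0]=np.nan
    return im,P
E
python3 - <<'E'
from h import *
print(cams.get_calibration("top"),readout.current_eef_rot(),readout.current_t())
for n in("top","scene"):
    im,P=cloud(n); np.savez(n+".npz",im=im,P=P); cv2.imwrite(f"pics/{n}0.png",im[...,::-1])
E
```

```text
pics
{'camera_matrix': array([[416.0969588 ,   0.        , 255.76539423],
       [  0.        , 416.0969588 , 195.12305754],
       [  0.        ,   0.        ,   1.        ]]), 'position': array([0.45286292, 0.17847735, 0.89732537]), 'attitude': array([ 0.0224687 , -0.70084853,  0.71249761, -0.02556673])} [-2.17570086e-04  2.08359396e-01  9.78052177e-01 -5.03541557e-04] 0.0
```

View pics/top0.png

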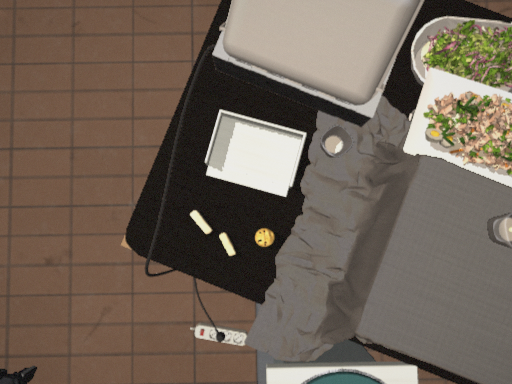

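View pics/scene0.png

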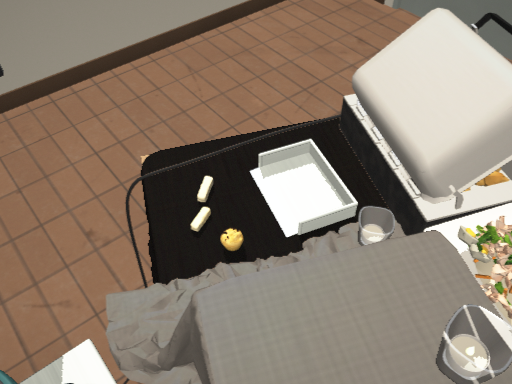

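The top view shows the sticks at about (201,222) and (228,244), the muffin at (264,237), the tray at around (257,153) with its ramp toward the sticks, and the tea light at (333,142). Next I'll measure them.

```bash
python3 - <<'E'
import numpy as np,cv2
d=np.load("top.npz");im=d["im"].astype(int);P=d["P"]
def comp(u,v,r,zlo,zhi,m=None):
    vv,uu=np.mgrid[:384,:512]
    k=(abs(uu-u)<r)&(abs(vv-v)<r)&(P[...,2]>zlo)&(P[...,2]<zhi)
    if m is not None:k&=m
    return P[k]
br=im.min(-1)>110
yel=(im[...,0]>120)
for n,u,v,r,m in(("s1",201,222,15,yel),("s2",228,244,15,yel),("muf",264,237,15,yel)):
    p=comp(u,v,r,-.02,.08,m)
    rc=cv2.minAreaRect((p[:,:2]*1000).astype(np.float32));print(n,len(p),p.mean(0).round(4),np.percentile(p[:,2],[5,50,95]).round(4),rc)
    b=cv2.boxPoints(rc);print(b.round(0).tolist())
p=comp(333,142,18,.03,.09);print("tea",len(p),p.min(0),p.max(0))
for (u,v) in((190,200),(240,260),(255,155),(255,180),(283,191),(207,178)):print(u,v,P[v,u].round(4))
p=comp(257,153,58,.03,.048);rc=cv2.minAreaRect((p[:,:2]*1000).astype(np.float32));print("walls",len(p),rc,cv2.boxPoints(rc).round().tolist())
p=comp(257,153,56,.001,.008,br);rc=cv2.minAreaRect((p[:,:2]*1000).astype(np.float32));print("floor",len(p),rc,cv2.boxPoints(rc).round().tolist())
# cloth and others near
for v in range(160,271,20):print(v,[(u,*(1000*P[v,u]).round().tolist()) for u in range(270,340,14)])
E
```

```text
s1 227 [0.4588 0.2925 0.0151] [0.0066 0.0158 0.0187] ((458.6716613769531, 293.1462707519531), (60.64971923828125, 16.810029983520508), 38.06015396118164)
[[430.0, 281.0], [440.0, 268.0], [488.0, 305.0], [477.0, 318.0]]
s2 191 [0.4109 0.237  0.0133] [0.005  0.0141 0.0168] ((410.81549072265625, 237.3897705078125), (52.043243408203125, 16.05390739440918), 25.86570930480957)
[[384.0, 233.0], [391.0, 219.0], [438.0, 242.0], [431.0, 256.0]]
muf 279 [0.4244 0.1586 0.0283] [0.021  0.0293 0.0349] ((424.17816162109375, 158.5966033935547), (38.31919860839844, 37.60612487792969), 82.9424819946289)
[[403.0, 142.0], [440.0, 137.0], [445.0, 175.0], [408.0, 180.0]]
tea 432 [ 0.58400869 -0.0203381   0.03002838] [0.65047277 0.04247589 0.06800598]
190 200 [5.056e-01 3.161e-01 4.000e-04]
240 260 [ 0.3752  0.2101 -0.0023]
255 155 [0.6006 0.1743 0.0047]
255 180 [0.5466 0.1752 0.0018]
283 191 [0.5216 0.1152 0.0038]
207 178 [ 0.553   0.2792 -0.0014]
walls 671 ((643.5918579101562, 163.8897247314453), (191.95738220214844, 185.88624572753906), 73.69746398925781) [[527.0, 98.0], [706.0, 46.0], [760.0, 230.0], [
[... 301 characters left out ...]
326, 587.0, 22.0, 10.0)]
180 [(270, 546.0, 143.0, 5.0), (284, 545.0, 113.0, 6.0), (298, 545.0, 82.0, 1.0), (312, 543.0, 54.0, 18.0), (326, 542.0, 24.0, 18.0)]
200 [(270, 503.0, 144.0, 2.0), (284, 502.0, 113.0, 1.0), (298, 502.0, 83.0, 1.0), (312, 501.0, 54.0, 12.0), (326, 500.0, 24.0, 10.0)]
220 [(270, 460.0, 144.0, -2.0), (284, 459.0, 114.0, 1.0), (298, 459.0, 85.0, 7.0), (312, 458.0, 57.0, 21.0), (326, 458.0, 27.0, 21.0)]
240 [(270, 418.0, 146.0, 36.0), (284, 416.0, 115.0, -4.0), (298, 416.0, 86.0, 14.0), (312, 416.0, 57.0, 14.0), (326, 415.0, 27.0, 11.0)]
260 [(270, 374.0, 146.0, 1.0), (284, 375.0, 117.0, 17.0), (298, 375.0, 88.0, 19.0), (312, 374.0, 58.0, 18.0), (326, 374.0, 28.0, 14.0)]
```

```bash
python3 - <<'E'
import cv2
i=cv2.imread("pics/top0.png")[95:275,130:370];cv2.imwrite("pics/crop.png",cv2.resize(i,None,fx=3.3,fy=3.3,interpolation=cv2.INTER_CUBIC))
E
```

```text
(no output)
```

View pics/crop.png

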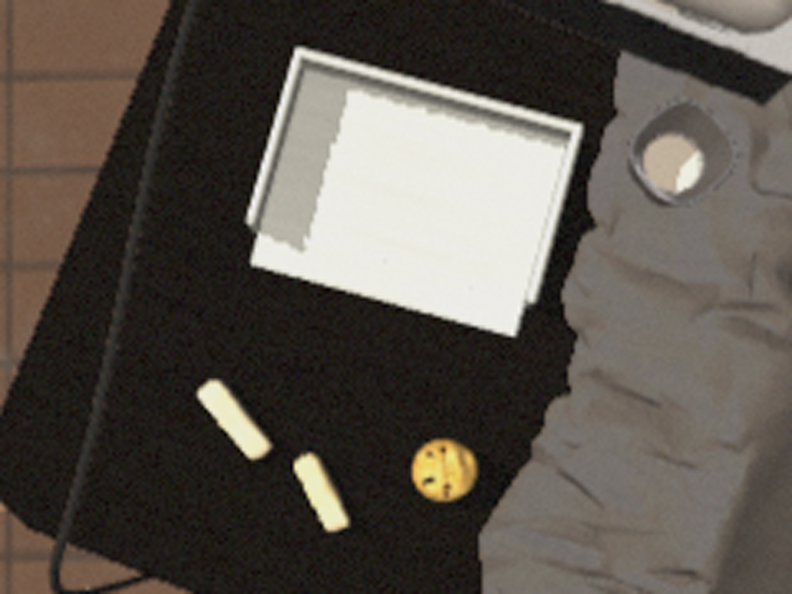

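```bash
cat >> h.py <<'E'
def ray(u,v,z):
    c=cams.get_calibration("top");K=c["camera_matrix"]
    d=rot(c["attitude"])@np.array([(u-K[0][2])/K[0][0],(v-K[1][2])/K[1][1],1]);o=np.array(c["position"])
    return (o+d*(z-o[2])/d[2])[:2]
corn=[(297,47,.038,59,94),(583,125,.038,59,-94),(247,225,.038,-55,94),(535,303,.038,-55,-94),(252,266,0,-80,90),(518,335,0,-80,-90)]
A=np.array([ray(130+u/3.3-.35,95+v/3.3-.35,z) for u,v,z,_,_ in corn]);B=np.array([c[3:] for c in corn])/1000
a0,b0=A.mean(0),B.mean(0);H=(B-b0).T@(A-a0);YAW=np.arctan2(H[0,1]-H[1,0],H[0,0]+H[1,1])
T=np.array([[np.cos(YAW),-np.sin(YAW)],[np.sin(YAW),np.cos(YAW)]]);C=a0-T@b0
w2t=lambda p:(np.array(p)-C)@T
t2w=lambda p:T@np.array(p)+C
def q(head): a=(head+np.pi)/2; return [0,np.cos(a),np.sin(a),0]   # tool -x along heading
def pos(p,tip): return [*p,tip+.022]
E
python3 - <<'E'
from h import *
print(C,np.degrees(YAW),(A-(B@T.T+C)).round(4).tolist())
for p in((.4588,.2925),(.4109,.237),(.424,.1586)):print(w2t(p).round(4))
a=np.array([.4588,.2925]);g=t2w([.025,.035]);h=np.arctan2(*(g-a)[::-1]);e=np.array([np.cos(h),np.sin(h)])
print("head",np.degrees(h))
for p,z in((a-e*.05,.06),(a-e*.05,.008),(g-e*.02,.012)):
    print(p,kin.ik(pos(p,z),q(h)))
E
```

```text
[0.60977792 0.17315044] -16.006023474246916 [[0.0015, -0.0002], [0.0003, -0.0002], [-0.0025, 0.0011], [-0.0029, 0.0013], [0.0011, -0.0006], [0.0025, -0.0013]]
[-0.178   0.0731]
[-0.2088  0.0065]
[-0.1746 -0.0652]
head -26.63205378425242
[0.41410482 0.31491296] [ 0.49344465  0.36996099 -0.38677932  0.81405602  0.          0.95826167]
[0.41410482 0.31491296] [ 0.49344465  0.42915038 -0.4615743   0.68007164  0.          0.95826167]
[0.62558151 0.20886531] [ 0.19880537  0.61873968 -0.07211167  0.87994498  0.          0.6636224 ]
```

```bash
python3 - <<'E'
from h import *
a=np.array([.4588,.2925]);g=t2w([.025,.035]);h=np.arctan2(*(g-a)[::-1]);e=np.array([np.cos(h),np.sin(h)])
s=a-e*.05
manip.grasp(20)
manip.move_pose(pos(s,.06),q(h))
print(manip.move_l(pos(s,.005),max_speed=.06,threshold=3),readout.current_tcp_pos(),readout.current_finger_gap())
manip.move_l(pos(s,.008),max_speed=.06)
f0=np.array(readout.current_force())
print(manip.move_l(pos(a+e*.035,.008),max_speed=.06,threshold=8),readout.current_tcp_pos(),np.array(readout.current_force())-f0,readout.current_t())
im,P=cloud("wrist");im2,_=cloud("top")
cv2.imwrite("pics/m1.png",np.hstack([im[::1],cv2.resize(im2[150:270,150:310],(288,216))[:384] if 0 else np.vstack([cv2.resize(im2[150:270,150:310],(288,216)),np.zeros((168,288,3),np.uint8)])])[...,::-1])
E
```

```text
False [0.41430754 0.31501656 0.02728768] -0.00016950566269688925
False [0.48982229 0.27695546 0.0300227 ] [0.88678349 0.39182015 0.70868981] 4.9333
```

View pics/m1.png

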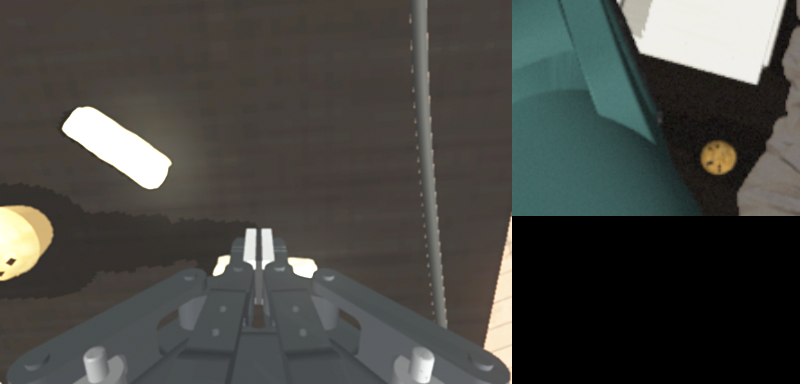

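Stick a shows at (215–317, 265), flush against the fingertips and centred on them; stick b (120,148) and the muffin haven't moved. I'll continue into the tray and then look.

```bash
python3 - <<'E'
from h import *
a=np.array([.4588,.2925]);g=t2w([.025,.035]);h=np.arctan2(*(g-a)[::-1]);e=np.array([np.cos(h),np.sin(h)])
f0=np.array(readout.current_force())
end=g-e*.02; p=np.array(readout.current_tcp_pos()[:2])
tx=w2t(p)[0];ex=w2t(end)[0];r=(-.085-tx)/(ex-tx);r2=(-.05-tx)/(ex-tx)
for w,z in((p+r*(end-p),.008),(p+r2*(end-p),.013),(end,.013)):
    print(manip.move_l(pos(w,z),max_speed=.06,threshold=8),np.array(readout.current_force())-f0)
manip.move_l(pos(end-e*.012,.014),max_speed=.06)
manip.move_l(pos(end-e*.012,.09),max_speed=.15)
b=np.array([.4109,.237]);g=t2w([-.012,-.015]);h=np.arctan2(*(g-b)[::-1]);e=np.array([np.cos(h),np.sin(h)])
s=b-e*.055
manip.move_pose(pos(s,.09),q(h))
im,P=cloud("top");np.savez("t2.npz",im=im,P=P);im2,_=cloud("scene");w,_=cloud("wrist")
cv2.imwrite("pics/m2.png",np.vstack([np.hstack([im[90:280,150:350],im2[130:320,150:400]]),w[:,:450]])[...,::-1])
print(np.degrees(h),readout.current_t())
E
```

```text
False [-0.21363093  0.00685922 -0.96786516]
False [ 0.32792161 -0.39711555 -1.14491331]
False [-0.18909488 -0.25022348 -0.69485197]
-22.251931423759945 10.1833
```

View pics/m2.png

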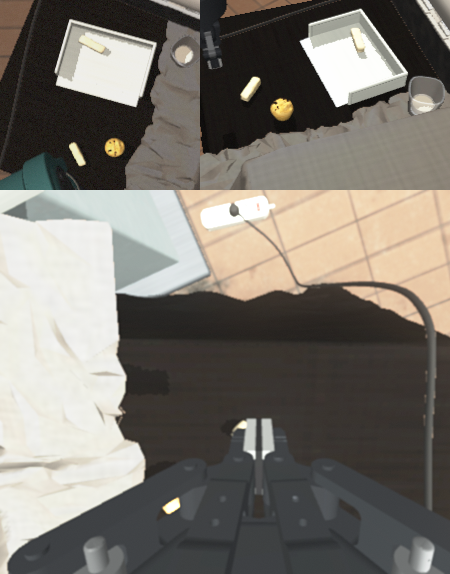

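Stick a is inside the tray near the back, at (92,43) in the top inset. Stick b (77,154) and the muffin (115,147) haven't moved. Next is stick b.

```bash
python3 - <<'E'
from h import *
b=np.array([.4109,.237]);g=t2w([-.012,-.015]);h=np.arctan2(*(g-b)[::-1]);e=np.array([np.cos(h),np.sin(h)])
s=b-e*.055
print(manip.move_l(pos(s,.008),max_speed=.08,threshold=4))
print(manip.move_l(pos(b+e*.03,.008),max_speed=.06,threshold=8),readout.current_tcp_pos(),readout.current_t())
im,P=cloud("wrist");cv2.imwrite("pics/m3.png",im[...,::-1])
E
```

```text
False
False [0.43838669 0.22573241 0.03000197] 12.925
```

View pics/m3.png

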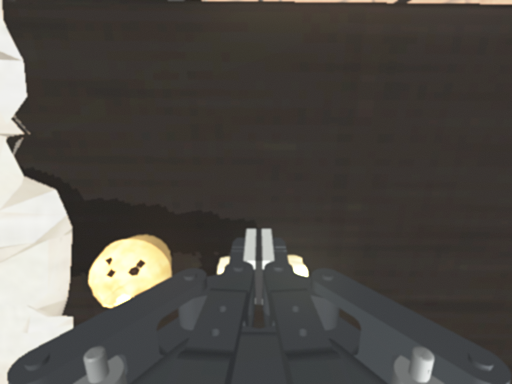

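Stick b is flush and centred at (217–308, 265), and the muffin at (130,270) is clear of it. I'll sweep it in.

```bash
python3 - <<'E'
from h import *
b=np.array([.4109,.237]);g=t2w([-.012,-.015]);h=np.arctan2(*(g-b)[::-1]);e=np.array([np.cos(h),np.sin(h)])
f0=np.array(readout.current_force())
end=g-e*.02; p=np.array(readout.current_tcp_pos()[:2])
tx=w2t(p)[0];ex=w2t(end)[0];r=(-.085-tx)/(ex-tx);r2=(-.05-tx)/(ex-tx)
for w,z in((p+r*(end-p),.008),(p+r2*(end-p),.013),(end,.013)):
    print(manip.move_l(pos(w,z),max_speed=.06,threshold=8),np.array(readout.current_force())-f0)
manip.move_l(pos(end-e*.012,.014),max_speed=.06)
manip.move_l(pos(end-e*.012,.1),max_speed=.15)
manip.move_pose(pos([.36,.36],.2),q(h))
im,P=cloud("top");im2,_=cloud("scene")
cv2.imwrite("pics/m4.png",cv2.resize(np.hstack([im[90:280,150:350],im2[130:320,150:340]]),None,fx=2,fy=2)[...,::-1])
br=(im.min(-1)>0)&(P[...,2]>.012)&(P[...,2]<.03)
L=np.dstack([w2t(P[...,:2].reshape(-1,2)).reshape(384,512,2),P[...,2]])
m=br&(abs(L[...,0])<.052)&(abs(L[...,1])<.086)
n,lab,st,_=cv2.connectedComponentsWithStats(m.astype(np.uint8))
for i in range(1,n):
    if st[i,4]>60:
        k=L[lab==i];print(st[i,4],k.min(0).round(3),k.max(0).round(3))
print(readout.current_t())
E
```

```text
False [ 0.15096027 -1.14550954 -0.33300979]
False [ 0.40336346 -0.87010998 -0.04868794]
False [ 1.31867616 -0.80330744 -0.11780868]
217 [0.012 0.009 0.012] [0.038 0.067 0.025]
181 [-0.022 -0.039  0.012] [-0.003  0.013  0.023]
18.2
```

View pics/m4.png

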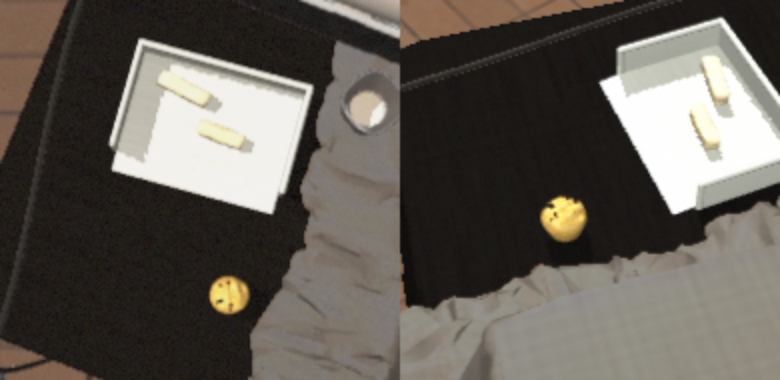

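Both sticks lie wholly inside, on the tray floor (left inset, (185,88) and (221,135)). The muffin and tea light are where they were, so I'm handing in.

```bash
python3 -c "
from rig import manip
print(manip.finish_job())"
```

```text
the job is handed in; nothing more can be done
None
```

Both cheese sticks were swept wholly into the crumb tray and lie flat on its floor, the muffin and tea light were left where they stood, and the job was handed in at about 18 s of the 58 s allowed.

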